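Release and slide back the filter cover

TASK

Open the filter unit for a filter change without gripping or lifting anything: press its snap tab fully in with the fingertips, and after that push the released cover along its guides until the whole filter chamber is uncovered. Leave the cover lying flat between the guides on the unit's deck, and leave everything around the unit where it stands.

Things in the scene. Friction and masses are not known exactly. Their poses are not given: they have to be found in the camera images.
- filter_unit: Bench filter unit: low white box 114 x 250 x 45 mm (x, y, z), fixed. Origin: centre of its underside, on the worktop; y is its long axis and points the way the cover slides off, from the filter chamber to the parking deck; z up. Flat deck 45 mm above the origin. Guide walls along y, 11 mm above the deck, inner faces at x = +-43.5 mm, keep the cover on its line
- chamber (a point): Centre of the filter chamber's mouth, at deck height, unit y = -70 mm. The opening is 64 mm in the unit's x and 70 mm in y, with a round filter inside. Behind the seated cover two nubs (5 mm high, unit x = +-36 mm, y = -117 mm) stop it going backwards; the middle between them is free
- deck_end (a point): Foot of the end stop, on the centre line at deck height, unit y = +119 mm; the stop is 13 mm high. Between chamber and stop the deck is closed: here the cover parks
- filter_cover: Grey cover, 84 x 90 x 15 mm (x, y, z), loose, 0.08-0.17 kg, slides easily; plate 5 mm clear of the deck. A rib (64 x 10 mm, top 28 mm up) runs across its trailing (-y) edge. Origin: centre of underside, on the deck; axes as the unit's. Starts over the chamber, unit y = -70 mm, the tab 2 mm ahead of its leading edge. Chamber uncovered once the origin passes unit y = +10 mm; at the end stop it is +74 mm
- cover_push (a point): Middle of the cover's trailing (-y) face, 15 mm above the deck; the face is flat and upright from 7 to 26 mm above the deck and is pushed towards the unit's +y
- snap_tab (a joint): Travel of the snap tab in m: 0 standing proud (top 13 mm above the deck, blocking the cover), 0.010 fully in (top 3 mm above the deck, against a stop; the cover passes over it). Needs about 6 N, straight down; no return spring, it stays where it is pressed. Starts 0 to 1 mm in
- tab_press (a point): Where to press the snap tab: point on its flat ribbed top, on the unit's centre line at unit y = +5 mm, moving down with the tab. The top is 30 mm in the unit's x and 40 mm in y (from 28 mm before to 12 mm beyond this point). The cover's leading edge, 2 mm higher than the tab, is 30 mm before this point at the start
- cup_a: Bystander, loose, to be left alone. Closed specimen cup with a screw lid, 59 mm across, 72 mm high, standing behind the unit. Origin: centre of its underside
- marker: Bystander, loose, to be left alone. Marker pen lying behind the unit, 17 x 135 x 16 mm. Origin: centre of its underside
- dropper_stain: Bystander, loose, to be left alone. Small dropper bottle with a dark cap, 37 mm across, 88 mm high, standing before the unit. Origin: centre of its underside
- tweezers: Bystander, loose, to be left alone. Steel tweezers lying before the unit, 20 x 128 x 9 mm. Origin: centre of its underside
- petri_dish: Bystander, loose, to be left alone. Closed petri dish, 59 mm across, 15 mm high, beyond the unit's hose end. Origin: centre of its underside
- slide_box: Bystander, loose, to be left alone. Flat box for glass slides, 68 x 98 x 30 mm, to the right of the unit. Origin: centre of its underside
- bench_timer: Bystander, loose, to be left alone. Bench timer lying on its back, 62 x 66 x 23 mm, to the right of the unit. Origin: centre of its underside
There are look-alikes about, which are no part of the job. Leave any red look-alike of the filter_cover alone.

How it is judged:
By the outcome, as a careful person would: the job done as asked, in the order asked, and still so for the second after the job is handed in, with the robot touching nothing.
It also fails if it takes over 38 s, if anything falls off the work surface, if the arm or the gripper's body presses on something with over 40 N, if the wrist force passes 120 N, or if a joint passes its speed limit or range.

ROBOT

A 6-joint arm with a two-finger parallel gripper is mounted at the origin on a cart in front of the work surface, level with it; the furniture and walls round the work are solid. World frame = base frame: x ahead of the robot, y to its left, z up, the work surface at z = 0. Lengths are in m, angles in degrees, forces in N, time in s.
With the tool pointing down it reaches from about 0.275 to 0.775 m from the base axis. Payload 14.6 kg.
Tool frame: the origin (TCP) lies midway between the tips of the shut fingers; the grasp point (between the pads) lies 19 mm behind it; z points along the fingers, y is the direction in which the jaws open and shut (so a half turn about z gives the same grasp; the last joint's range is limited). The gripper opens to 85 mm and grips with 20 to 120 N. Pads are 22 mm wide; open, the fingers measure 114 mm over their backs; the gripper's body (76 mm by 85 mm) begins 54 mm behind the grasp point. The pads swing forward as they close: fully open they stand 13 mm farther back than shut.
Start: joints at [-83.325, 15.075, -2.767, 72.158, 0, 81.102], TCP at [0.141, -0.506, 0.231] pointing down, gripper open.
Joint ranges: [-151.79, 151.79], [-50.71, 97.33], [-67.44, 78.34], [-121.81, 120.89], [-77.56, 73.72], [-180, 180]. Speed limits (degrees/s): [108.29, 108.29, 147.25, 159.86, 180, 180].

INTERFACE

Orientations are given as a 3x3 rotation matrix whose columns are the frame's x, y, z axes.
In Python, from rig import manip gives the robot as it stands. The module is installed in compiled form; this text tells all that it offers. Calls block until the motion is done:
- manip.goto(position, orientation): joint-space move of the TCP to a pose.
- manip.move_linear(position, orientation=None, v=0.15, f_stop=None): straight line of the TCP; orientation=None keeps the orientation; v is the mean speed in m/s. With f_stop (N) it stops when the force on the tool has changed by that much, and returns True; else False.
- manip.move_j(angles): joint-space move.
- manip.grip(opening, grip_force=None): finger opening in m; grip_force is the grip in N (None keeps the last); returns when the fingers have stopped.
- manip.wait(seconds).
- manip.ik(position, orientation): joint angles nearest the present ones, or None.
- manip.get_state(): the state.
- manip.camera(name): name is "scene" or "top" or "wrist"; returns the picture (400x640x3 uint8, red, green, blue); there is no depth.
- manip.camera_info(name): a dict with "fx", "fy", "cx", "cy" (pixels), "world_from_camera" (4x4, takes a point from camera to world coordinates); the wrist camera has in their place "tool_from_camera" (4x4, takes a point from camera to tool coordinates, whose origin is the TCP and whose axes are the flange's). Camera axes: x right, y up, looking along -z (the intrinsics and any distortion apply to the point x, -y, -z); pixel columns grow to the right and rows downward; lengths in m; the calibration is good to about 2 mm. A picture is of the moment at which its call begins: read the wrist's pose just before it. camera_info takes no time and is no camera call.
A pose or a line that the arm cannot do raises manip.Unreachable and nothing moves.
- manip.job_done(): hands the job in, once; it reports no verdict.
The state is a dict: "time_s": time; "joint_positions": joint angles; "joint_velocities": joint speeds; "joint_efforts": joint torques, N m; "tool_pos": TCP position; "orientation": TCP orientation; "contact_force": force on the tool from outside, world axes, zero at the start; "torque": the same for the moment, N m; "finger_gap": finger opening in m.
Only numpy, scipy, OpenCV 4.12 (cv2) and the standard library are available. Lean on these libraries where they do the work, as an engineer would, in place of code of your own. Each camera call takes 0.05 s, during which the arm holds its last target.

## Working session

There is one attempt and no reset: what is moved stays moved. The work goes in short steps, each a Python script; the robot and the scene stay as the last script left them, time stands still between calls to the robot, and variables do not carry over. Pictures are saved under pics/ and viewed, and the job is handed in when it is done.

```bash
mkdir -p pics; ls; python3 - <<'E'
from rig import manip
import cv2,numpy as np
for n in ["scene","top"]:
    im=manip.camera(n); cv2.imwrite(f"pics/{n}0.png",im[:,:,::-1])
    i=manip.camera_info(n); print(n,{k:np.round(v,4).tolist() for k,v in i.items()})
print(manip.camera_info("wrist"))
s=manip.get_state();print(s["time_s"],s["tool_pos"],s["orientation"],s["finger_gap"],s["contact_force"])
E
```

```text
pics
scene {'fx': 365.6968, 'fy': 365.6968, 'cx': 319.5533, 'cy': 198.0477, 'world_from_camera': [[-0.8987, 0.1991, -0.3907, 0.0383], [-0.438, -0.3662, 0.821, 1.0961], [0.0204, 0.909, 0.4163, 0.5888], [0.0, 0.0, 0.0, 1.0]]}
top {'fx': 493.5623, 'fy': 493.5623, 'cx': 305.1202, 'cy': 199.3649, 'world_from_camera': [[0.0064, 0.9887, -0.15, 0.2991], [-1.0, 0.006, -0.0033, 0.0793], [-0.0024, 0.15, 0.9887, 1.6232], [0.0, 0.0, 0.0, 1.0]]}
{'fx': 335.4387741481395, 'fy': 335.4387741481395, 'cx': 317.05643564861555, 'cy': 201.09835482046103, 'tool_from_camera': array([[ 6.68554634e-06,  9.52066296e-01,  3.05891758e-01,
         7.86296791e-02],
       [ 9.99997582e-01,  6.66358453e-04, -2.09584906e-03,
         1.23325236e-04],
       [-2.19922081e-03,  3.05891032e-01, -9.52063989e-01,
        -1.41719448e-01],
       [ 0.00000000e+00,  0.00000000e+00,  0.00000000e+00,
         1.00000000e+00]])}
0.1 [ 0.1409311  -0.50547892  0.23087299] [[ 9.63279949e-01  2.68499035e-01 -8.87053235e-05]
 [ 2.68498996e-01 -9.63279492e-01  9.53392568e-04]
 [ 1.70536966e-04 -9.42201235e-04 -9.99999542e-01]] 0.08539698902786527 [ 0.1095518   0.42829909 -0.11336128]
```

View pics/scene0.png

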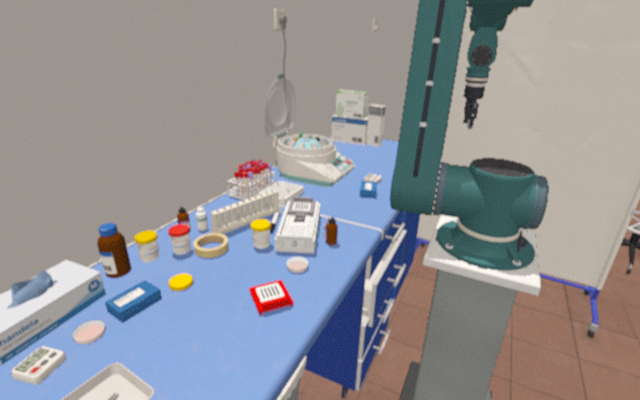

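View pics/top0.png

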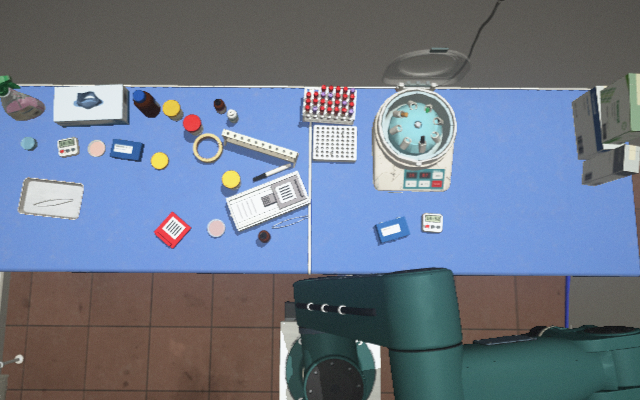

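```bash
python3 - <<'E'
import cv2
im=cv2.imread("pics/top0.png")[160:250,200:325]
cv2.imwrite("pics/topcrop.png",cv2.resize(im,None,fx=6,fy=6,interpolation=cv2.INTER_CUBIC))
im=cv2.imread("pics/scene0.png")[180:290,230:350]
cv2.imwrite("pics/scenecrop.png",cv2.resize(im,None,fx=5,fy=5,interpolation=cv2.INTER_CUBIC))
E
```

```text
(no output)
```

View pics/topcrop.png

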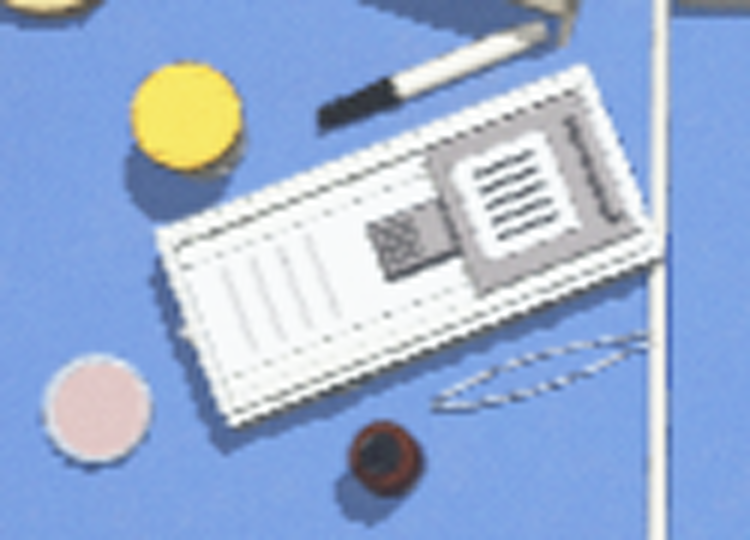

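View pics/scenecrop.png

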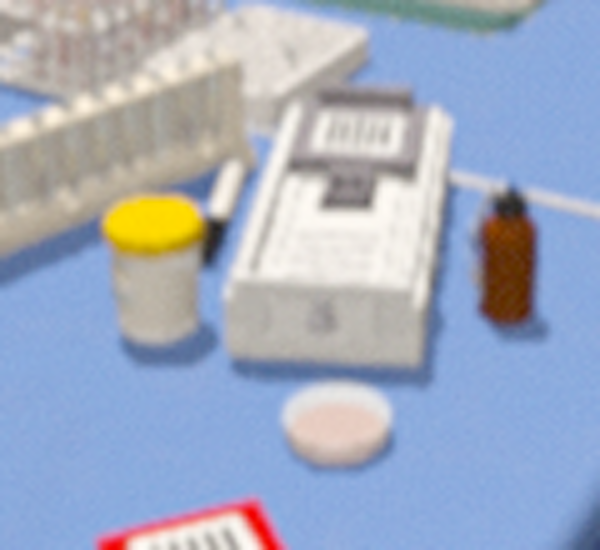

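```bash
cat > h.py <<'E'
import numpy as np,cv2
from rig import manip
def ray(name,uv,z,pose=None,info=None):
    i=info or manip.camera_info(name)
    if name=="wrist":
        T=np.eye(4);T[:3,:3]=pose[1];T[:3,3]=pose[0];T=T@i["tool_from_camera"]
    else:T=i["world_from_camera"]
    uv=np.atleast_2d(uv).astype(float)
    d=np.c_[(uv[:,0]-i["cx"])/i["fx"],-(uv[:,1]-i["cy"])/i["fy"],-np.ones(len(uv))]@T[:3,:3].T
    o=T[:3,3]; return o+d*((z-o[2])/d[:,2])[:,None]
E
python3 - <<'E'
from h import *
c=np.array([(585,65),(158,230),(232,425),(655,250)])/6+[200,160]
P=ray("top",c,0.056)[:,:2];print(P.round(4))
print(np.linalg.norm(P-np.roll(P,-1,0),axis=1))
print("ctr",P.mean(0))
d=(P[1]+P[2]-P[0]-P[3]);d/=np.linalg.norm(d);print(d,np.degrees(np.arctan2(d[1],d[0])))
print("tab corners",ray("top",np.array([(365,225),(385,280)])/6+[200,160],0.058)[:,:2])
s=manip.get_state()
# candidate view pose over the unit
C=P.mean(0)
y=np.array([d[0],d[1],0]);
for sg in (1,-1):
  for a in (0,90):
    yy=sg*y; 
    if a: yy=np.cross([0,0,1],yy)
    R=np.c_[np.cross(yy,[0,0,-1]),yy,[0,0,-1]]
    for h in (0.06,0.2,0.3):
        q=manip.ik([C[0],C[1],h],R); print(sg,a,h,None if q is None else np.round(q,0))
E
```

```text
[[0.6302 0.1098]
 [0.5387 0.3377]
 [0.4343 0.2953]
 [0.5295 0.0715]]
[0.24563378 0.11267131 0.2432192  0.10779114]
ctr [0.53315674 0.20358691]
[-0.38189736  0.92420474] 112.45125923463267
tab corners [[0.54174113 0.22671057]
 [0.51211275 0.21544887]]
1 0 0.06 [ 13.  25. -15.  50.   0. -10.]
1 0 0.2 [ 13.  20.  -0.  70.   0. -10.]
1 0 0.3 [ 13.  19.  14.  85.   0. -10.]
1 90 0.06 [  13.   25.  -15.   50.    0. -100.]
1 90 0.2 [  13.   20.   -0.   70.    0. -100.]
1 90 0.3 [  13.   19.   14.   85.    0. -100.]
-1 0 0.06 [ 13.  25. -15.  50.   0. 170.]
-1 0 0.2 [ 13.  20.  -0.  70.   0. 170.]
-1 0 0.3 [ 13.  19.  14.  85.   0. 170.]
-1 90 0.06 [ 13.  25. -15.  50.   0.  80.]
-1 90 0.2 [13. 20. -0. 70.  0. 80.]
-1 90 0.3 [13. 19. 14. 85.  0. 80.]
```

```bash
cat >> h.py <<'E'
def R_for(u):
    u=np.array([u[0],u[1],0])/np.hypot(*u[:2]); yy=np.array([u[1],-u[0],0])
    return np.c_[u,yy,[0,0,-1]]
E
python3 - <<'E'
from h import *
u=np.array([-0.382,0.924]);x=np.array([.924,.382]);C=np.array([.533,.2036])
R=R_for(u)
p=C+0.05*u-0.075*x
print(manip.ik([p[0],p[1],.30],R))
manip.goto([p[0],p[1],.30],R)
manip.grip(0.0,20)
s=manip.get_state();im=manip.camera("wrist")
np.savez("w1.npz",p=s["tool_pos"],R=s["orientation"],im=im)
cv2.imwrite("pics/w1.png",im[:,:,::-1]);print(s["time_s"],s["tool_pos"],s["finger_gap"])
E
```

```text
[17.03489484 11.58191752  3.08839037 81.50647285  0.         84.57371914]
3.65 [0.44459069 0.22117149 0.29999742] 7.657482328417829e-05
```

View pics/w1.png

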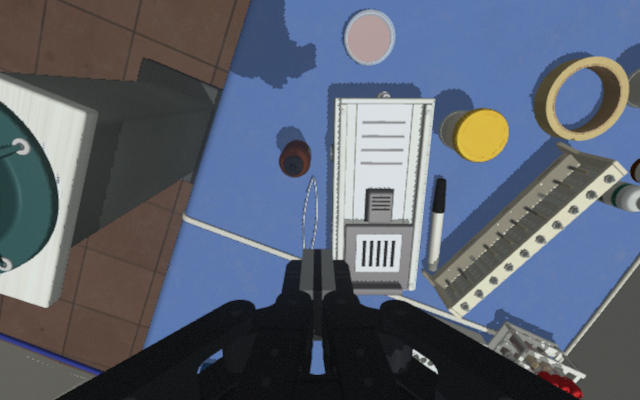

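```bash
python3 - <<'E'
import cv2
im=cv2.imread("pics/w1.png")[85:305,310:450]
for n,a in (("a",im[:110]),("b",im[110:])):
    cv2.imwrite(f"pics/w1{n}.png",cv2.resize(a,None,fx=5,fy=5,interpolation=cv2.INTER_CUBIC))
E
```

```text
(no output)
```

View pics/w1a.png

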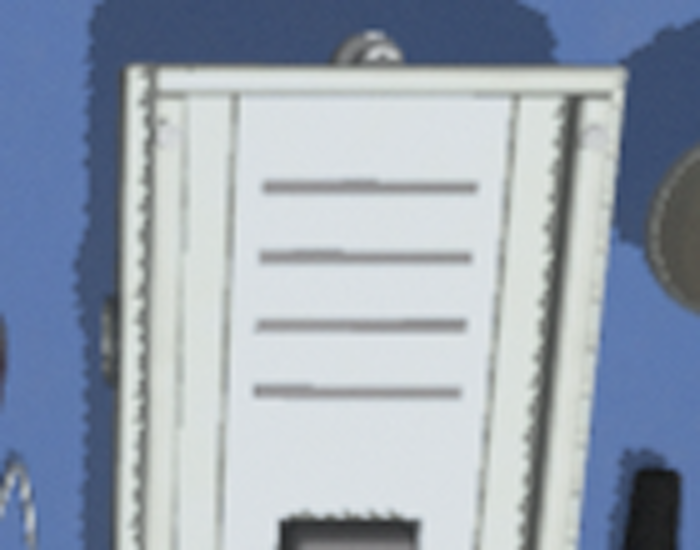

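View pics/w1b.png

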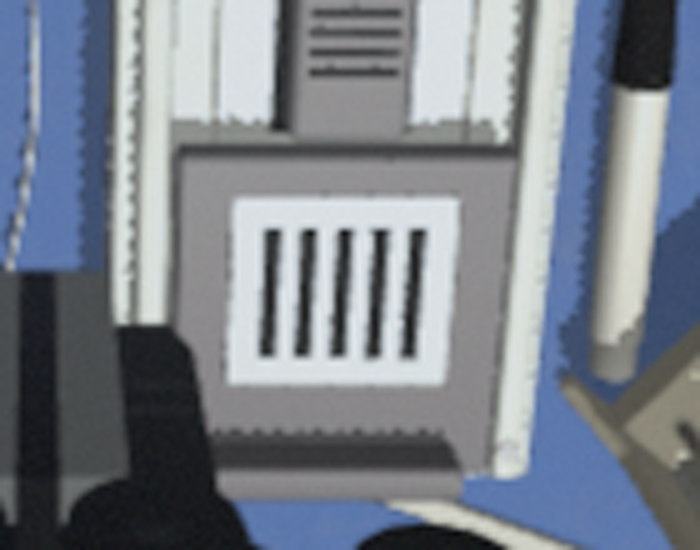

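```bash
python3 - <<'E'
from h import *
d=np.load("w1.npz");pose=(d["p"],d["R"])
A=np.array([310,85]);B=np.array([310,195])
# name, crop px, offset, z, unit xy
F=[("tabL",(280,520),A,.0575,(-15,17)),("tabR",(418,520),A,.0575,(15,17)),
("covL",(180,151),B,.060,(-42,-25)),("covR",(517,151),B,.060,(42,-25)),
("ribR",(463,499),B,.073,(32,-115)),("ribRf",(460,468),B,.073,(32,-105)),
("stopL",(126,67),A,.058,(-57,125)),("stopR",(626,69),A,.058,(57,125))]
W=[];U=[]
for n,p,o,z,un in F:
    W.append(ray("wrist",np.array(p)/5+o-0.4,z,pose)[0,:2]);U.append(un)
W=np.array(W);U=np.array(U)/1000
Wc=W-W.mean(0);Uc=U-U.mean(0)
u_,s,vt=np.linalg.svd(Uc.T@Wc);R=(u_@vt).T
if np.linalg.det(R)<0: print("neg")
t=W.mean(0)-R@U.mean(0)
print("t",t,"ang y",np.degrees(np.arctan2(R[1,1],R[0,1])),R.round(4))
for f,w,uu in zip(F,W,U): print(f[0],w.round(4),((R.T@(w-t))*1000).round(1),f[4])
# compare top
c=np.array([(585,65),(158,230),(232,425),(655,250)])/6+[200,160]
print(((ray("top",c,.056)[:,:2]-t)@R*1000).round(1))
E
```

```text
t [0.53315752 0.20322949] ang y 112.74509451049668 [[ 0.9222 -0.3866]
 [ 0.3866  0.9222]]
tabL [0.5096 0.2152] [-17.1  20.1] (-15, 17)
tabR [0.5399 0.2277] [15.7 20. ] (15, 17)
covL [0.5059 0.1646] [-40.1 -25.1] (-42, -25)
covR [0.582  0.1961] [ 42.3 -25.4] (42, -25)
ribR [0.6077 0.1097] [  32.5 -115.1] (32, -115)
ribRf [0.6029 0.1174] [  31.1 -106.1] (32, -105)
stopL [0.4348 0.2957] [-54.9 123.3] (-57, 125)
stopR [0.5361 0.3371] [ 54.4 122.3] (57, 125)
[[  53.4 -123.7]
 [  57.1  121.9]
 [ -55.6  123.1]
 [ -54.4 -120.1]]
```

```bash
cat >> h.py <<'E'
T0=np.array([0.53316,0.20323]);RU=np.array([[0.9222,-0.3866],[0.3866,0.9222]])
RT=R_for(RU[:,1])
def P(x,y,z): # unit mm, z mm above worktop
    w=T0+RU@np.array([x,y])/1000; return [w[0],w[1],z/1000]
E
python3 - <<'E'
from h import *
manip.goto(P(0,6,110),RT)
manip.move_linear(P(0,6,66),v=.15)
print(manip.get_state()["contact_force"])
r=manip.move_linear(P(0,6,42),v=.03,f_stop=22)
s=manip.get_state();print(r,s["time_s"],s["tool_pos"],s["contact_force"])
manip.move_linear(P(0,6,100),v=.2)
p=P(-75,50,250);manip.goto(p,RT)
s=manip.get_state();im=manip.camera("wrist")
np.savez("w2.npz",p=s["tool_pos"],R=s["orientation"],im=im)
cv2.imwrite("pics/w2.png",im[:,:,::-1]);print(s["time_s"])
E
```

```text
[0.12276437 0.49208015 0.94469788]
True 5.625 [0.53136603 0.20890033 0.04788653] [-3.66684322 -0.69237322 13.43183638]
6.7667
```

View pics/w2.png

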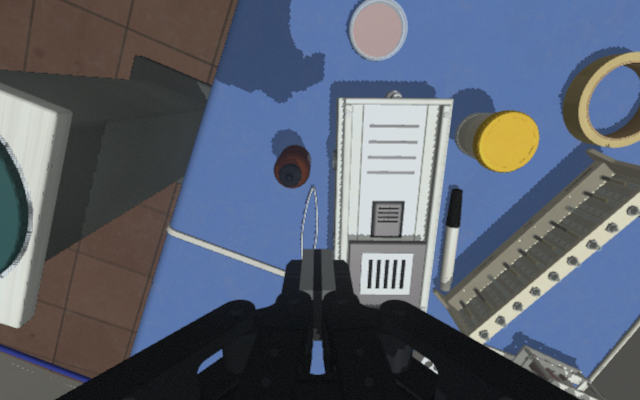

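```bash
python3 - <<'E'
from h import *
manip.goto(P(0,-100,200),RT)
manip.goto(P(0,-142,120),RT)
manip.move_linear(P(0,-142,60),v=.12,f_stop=15)
r=manip.move_linear(P(0,-128,60),v=.05,f_stop=15)
print(r,manip.get_state()["contact_force"])
r=manip.move_linear(P(0,-16,60),v=.06,f_stop=15)
s=manip.get_state();print(r,s["time_s"],RU.T@(s["tool_pos"][:2]-T0),s["tool_pos"][2],s["contact_force"])
manip.move_linear(P(0,-40,60),v=.08)
manip.move_linear(P(0,-40,150),v=.2)
manip.goto(P(-75,50,270),RT)
s=manip.get_state();im=manip.camera("wrist")
np.savez("w3.npz",p=s["tool_pos"],R=s["orientation"],im=im)
cv2.imwrite("pics/w3.png",im[:,:,::-1]);print(s["time_s"])
cv2.imwrite("pics/top3.png",manip.camera("top")[:,:,::-1])
E
```

```text
False [-0.33138994  0.42439876 -0.14756395]
False 11.1 [ 2.45447637e-05 -1.61535353e-02] 0.060003548736935405 [-0.36986965  0.34480254 -0.33822915]
12.8583
```

View pics/w3.png

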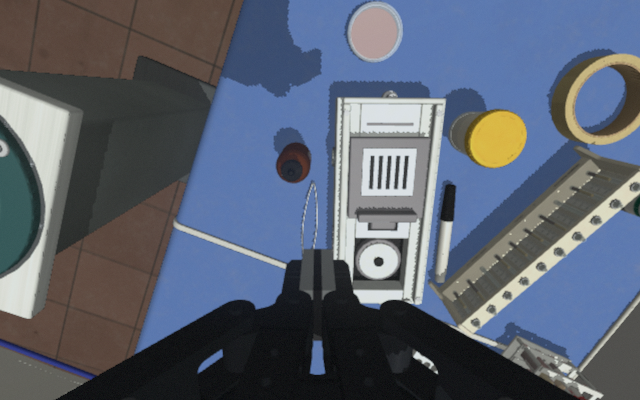

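```bash
python3 - <<'E'
from h import *
d=np.load("w3.npz");pose=(d["p"],d["R"])
im=cv2.imread("pics/w3.png")[90:310,325:455]
cv2.imwrite("pics/w3c.png",cv2.resize(im,None,fx=2.7,fy=2.7,interpolation=cv2.INTER_CUBIC))
w=ray("wrist",[(352,137),(432,138)],.060,pose)[:,:2]
print(((w-T0)@RU*1000).round(1))
a=cv2.imread("pics/top0.png");b=cv2.imread("pics/top3.png")
m=(cv2.absdiff(a,b).max(2)>50).astype(np.uint8)
cv2.imwrite("pics/diff3.png",np.vstack([b[100:270,120:470],cv2.cvtColor(m*255,cv2.COLOR_GRAY2BGR)[100:270,120:470]]))
E
```

```text
[[-38.9  84.2]
 [ 43.8  83.2]]
```

View pics/w3c.png

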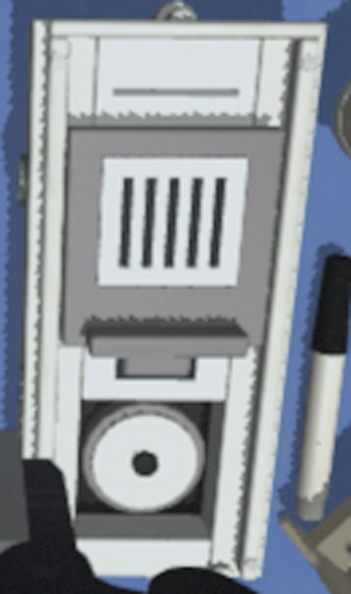

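View pics/diff3.png

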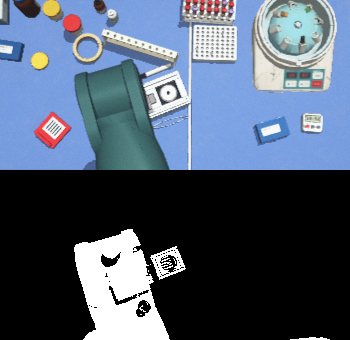

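```bash
python3 - <<'E'
from h import *
manip.job_done();print(manip.get_state()["time_s"])
E
```

```text
the job is handed in; nothing more can be done
the job is handed in; nothing more can be done
```

The filter unit is open: the snap tab is pressed in, the cover is pushed clear, and the job is handed in. It took about 13 s of the 38 s.

- **Finding the unit:** I took the pose from the top and wrist cameras, which agreed to within about 3 mm. I chose the grey cover on the white unit, at (285,192) in the top view. The red look-alike at (173,230) was left alone.
- **Snap tab:** I pressed it with shut fingertips. The press stopped at the 22 N limit with the tip at z = 47.9 mm, where a fully pressed tab should be at 48 mm.
- **Cover:** I pushed its trailing face along the guides with no resistance that I could see. The last close view puts its origin at about unit y = +39 mm, where +10 is needed and the end stop is at +74. It lies flat between the guides, with the whole chamber and the filter in view.
- **Surroundings:** The before/after top-view difference showed changes only at the arm and the unit. The arm hid the yellow-lidded cup, the dropper bottle and the petri dish from the top camera, but in the wrist view they look unmoved. I checked that by eye and did not measure it.

No check failed. The arm was clear of everything when I handed in.

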